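# Clamp a jar with the ratcheting bench clamp

## Task

Stand the tan jar with the black lid upright on the bed of the orange bench clamp, between its V foot and its sliding jaw, and let go of it. Then squeeze the red trigger again and again, working the jaw by the trigger only, until the jaw holds the jar firmly against the V foot (ready for its stuck lid to be unscrewed), but stop before the pressure cracks it; let the trigger spring back and leave the other things on the bench alone.

Things in the scene. Friction and masses are not known exactly. Their poses are not given: they have to be found in the camera images.
- jar_centre (a point): Centre (half-way up) of the loose jar to be clamped: tan body with a black screw lid, upright cylinder 43 mm in diameter, 66 mm tall, 0.07 kg, cracks if pad or foot presses it with more than 25 N. z up.
- clamp: The bench clamp, screwed down; origin on the bench under its middle, x along its bar from the orange pump housing to the sliding jaw, y across, z up. In its frame (mm): base plate x -112..104, y -32..32; bed of two aluminium rails x 0..100, y -27..27, top z 26, slot between; housing x -92..0, y -18..18, up to z 76; bar at y -6..6, z 9..22, x -183..122.
- housing_front (a point): Fixed point on the housing's front face, clamp x 0, y 0, z 52 mm. Before it stands the grey V foot, y -18..18, z 32..72 mm, facing +x, its groove bottom at clamp x 16 to 26 mm: its set screw differs each time and is not measured. A jar seated in the V has its centre 25 mm in front of the groove bottom, at y 0.
- throat (a point): Point on the bed's top where the jar is set down: clamp x 56, y 0, z 26 mm. The jar stands clear of foot and jaw there, whatever the start; the jaw later pushes it along the bed into the V.
- jaw (a joint): Travel of the sliding jaw towards the foot, m: 0 open, 0.048 end; starts at 0.005 to 0.014. 14 N of brake friction holds it where it was pulled; the trigger drives it one way only, by teeth 5.5 mm apart: the first full squeeze moves it 2 to 7 mm, later full ones 5.5 mm, a partial one less, often nothing.
- pad_face (a point): Centre of the black rubber face (36 mm wide, 40 mm tall) of the orange sliding jaw, clamp z 52 mm, x 98 mm less the jaw's travel. The pad is sprung, 6 N per mm, up to 6 mm. Firm means over 5 N on the jar once the trigger is let go; letting go loses 4 to 8 N, so press to 11 to 18 N. The robot must not push the jaw or its bar itself.
- trig (a joint): Angle of the red trigger, rad: 0 at rest (sprung back, leaning away from the black post), 0.30 upright, stop at 0.33. A full squeeze goes to 0.25 or more and starts again from below 0.03. It pivots about the clamp's y at clamp x -55, z 62 mm.
- trigger_grip (a point): Centre of the trigger's round cross grip (14 mm in diameter, 26 mm wide along clamp y), 60 mm from the pivot: at rest at clamp x -73, z 119 mm, upright at x -55, z 122; squeezed towards +x. Moving it takes about 16 N while the jaw runs free, some 0.7 N more per N of clamping: at 20 N it is often still loose, 25 N is right, over 32 cracks the jar. Do not jerk.
- handle_post (a point): Point in the fixed black handle post beside the trigger, clamp x -37, y 0, z 122 mm. The post measures x -44..-30, y -13..13 mm, top z 134; fingers can straddle post and trigger: 50 mm over both at rest, 32 mm with the trigger upright.
- blue_jar: Bystander: blue-grey jar with white lid, 51 mm in diameter, 61 mm tall; origin at its underside.
- brown_jar: Bystander: brown jar with black lid, 35 mm in diameter, 81 mm tall; origin at its underside.
- measure: Bystander: yellow tape measure, 66 x 74 x 36 mm; origin at its underside.
- driver: Bystander: screwdriver with a red handle, 28 x 197 x 28 mm, lying; origin at its underside.
Mind the look-alikes: they are no part of the job. Leave any pink look-alike of the part that bears jar_centre alone.

How it is judged (in metres and radians):
On the way, in this order (a step that is already met when the one before it is completed fails the run):
1. the tan jar stands on the clamp's bed between foot and jaw, let go (horizontal distance between jar_centre and throat below 0.03 m and z of jar_centre in the frame of clamp between 0.053 and 0.065 m and angle between jar_centre's own z axis and vertical below 0.12 rad and contact force between the fingers and tan_jar below 0.3 N), for 0.2 s.
2. the jaw grips the jar against the V foot (horizontal distance between jar_centre and throat below 0.03 m and z of jar_centre in the frame of clamp between 0.053 and 0.065 m and angle between jar_centre's own z axis and vertical below 0.12 rad and contact force between each of pad, foot and tan_jar above 5 N), for 0.2 s.
At the end, for the whole second after the job is handed in: The tan jar stands upright (0.12 rad) on the bed, centre 53 to 65 mm up and within 30 mm of the throat point, pressed by the pad with over 5 N and by the V foot with over 5 N (never over 25 N), at rest, not touched by the fingers; trigger sprung back (below 0.05 rad) (all of step 2 and contact force between the fingers and tan_jar below 0.3 N and value of joint trig below 0.05 rad and linear speed of tan_jar below 0.01 m/s).
It fails at once if the jar is cracked: pad or foot presses it with more than 25 N (contact force between any of pad, foot and tan_jar above 25 N).
It fails at once if the robot pushes the sliding jaw or its bar itself (more than 5 N) (contact force between any of the fingers, the arm and jaw above 5 N).
It fails at once if a bystander is moved by more than 30 mm (distance of any of blue_jar, brown_jar, measure, driver from where it was at the start of the episode above 0.03 m).
It also fails if it takes over 72 s, if anything falls off the work surface, if the arm or the gripper's body presses on something with over 40 N, if the wrist force passes 120 N, or if a joint passes its speed limit or range.

## Robot

A 6-joint arm with a two-finger parallel gripper is mounted at the origin on the work surface; the furniture and walls round the work are solid. World frame = base frame: x ahead of the robot, y to its left, z up, the work surface at z = 0. Lengths are in mm, angles in rad, forces in N, time in s.
With the tool pointing down it reaches from about 350 to 775 mm from the base axis. Payload 7.3 kg.
Tool frame: the origin (TCP) lies on the centre line of the jaws, within the pads' length; the fingertips stand finger_overhang ahead of it and the grasp point (between the pads) lies 8 mm behind it (finger_overhang is the distance from the TCP to the fingertips, in mm); z points along the fingers, y is the line along which they close (so a half turn about z gives the same grasp; the last joint's range is limited). The gripper opens to 92 mm and grips with 3 to 60 N. Pads are 19 mm wide; open, the fingers measure 130 mm over their backs; the gripper's body (75 mm by 190 mm) begins 47 mm behind the grasp point.
Start: joints at [-1.492, 0.342, 1.524, -0, 1.275, -0.146], TCP at [117.05, -511.804, 237.741] pointing down, gripper open.
Joint ranges: [-2.53, 2.53], [-0.77, 2.02], [0.04, 2.7], [-1, 4.14], [0.28, 2.66], [-3.11, 3.11]. Speed limits (rad/s): [2.57, 2.57, 3.14, 3.14, 3.14, 3.14].

## Interface

Orientations are given as [roll, pitch, yaw] about the fixed x, y, z axes, in that order (R = Rz(yaw) Ry(pitch) Rx(roll)).
In Python, from plant import get_obs, capture, close_job, finger_overhang gives the robot as it stands.
- The arm moves only by the shell command python3 -m inch 'ROWS'. ROWS is JSON, one flat list of numbers, 7 for each row, row after row: the turn, a rotation vector about the tool's x, y, z scaled (see below), then the shift along the tool's x, y, z scaled (see below), then the closure, from -1 (fully open) to 1 (shut). In form: [ax, ay, az, tx, ty, tz, gripper, ax, ay, az, tx, ty, tz, gripper, ...]. A call has 1 to 10 rows; each row shifts and turns the commanded pose from where the row before left it, along the tool's axes as they then stand; what a row does not reach is not made up. The controller multiplies each number of a shift by 0.8 m and each number of a turn by 1.5 rad. A row lasts 1/12 s, in which the tool goes at most 41.7 mm and 7.16 degrees, less where a joint would pass 70% of its speed; a pose out of reach is approached as far as the arm can. A call with a number of a shift or a turn outside -1 to 1 is refused whole. A call with a gripper value outside its range is refused whole. The fingers move at their own pace and stop on an object; the grip force is fixed at half the most. Time passes only in rows, so rows that do not move let the fingers close. It gives the time, the measured TCP pose, the force, the opening and the grip force at its end, in the units of the state.
- get_obs(): the state, without advancing time (a new reading comes with each control period).
- capture(name): name is "scene" or "top" or "wrist"; returns a dict with "image" (420x560x3 uint8, red, green, blue), "mtx" (3x3 intrinsics, pixels), "pose" (4x4, takes a point from camera to world coordinates). Camera axes: x right, y up, looking along -z (the intrinsics and any distortion apply to the point x, -y, -z); pixel columns grow to the right and rows downward; lengths in mm; the calibration is good to about 2 mm. A picture is of the moment at which its call begins. There is no depth.
- close_job(): hands the job in; it is judged then, once.
The state is a dict: "time": time; "joint_positions": joint angles; "dq": joint speeds; "tau": joint torques, N m; "tool_pos": TCP position; "tcp_rot": TCP orientation; "contact_force": force on the tool from outside, world axes, zero at the start; "moment": the same for the moment, N m; "grip_width": finger opening in mm; "finger_force": force on a finger pad.
Only numpy, scipy, OpenCV 4.12 (cv2) and the standard library are available. Lean on these libraries where they do the work, as an engineer would, in place of code of your own. Each camera call takes 0.05 s, during which the arm holds its last target. There are 200 camera calls.

## Working session

There is one attempt and no reset: what is moved stays moved. The work goes in short steps, Python scripts to look and compute and a shell command to move; the robot and the scene stay as the last step left them, time stands still between calls to the robot, and variables do not carry over. Pictures are saved under pics/ and viewed, at most 10 in all, crops included, and the job is handed in when it is done.

```bash
mkdir -p pics; ls; python3 - <<'E'
from plant import *
import cv2
print(finger_overhang, get_obs())
for n in ("scene","top"):
    c=capture(n); cv2.imwrite(f"pics/{n}0.png",c["image"][:,:,::-1]); print(n,c["mtx"].tolist(),c["pose"].round(3).tolist(),[k for k in c])
E
```

```text
pics
11.0 {'time': 0.0, 'joint_positions': array([-1.49200559e+00,  3.42685971e-01,  1.52503005e+00, -4.57509710e-05,
        1.27537485e+00, -1.46006523e-01]), 'dq': array([-0.00069321, -0.00103008,  0.00050428,  0.00168927,  0.00083855,
       -0.00028239]), 'tau': array([-3.35640041e-03, -4.31246674e+01, -2.44223464e+01,  7.15253293e-02,
        5.60526608e-02, -1.22711663e-04]), 'tool_pos': array([ 117.00101916, -511.39453976,  237.05946953]), 'tcp_rot': array([-3.14010402e+00, -1.74688743e-04,  2.24810486e-01]), 'contact_force': array([ 0.03705585,  0.33486336, -0.36381238]), 'moment': array([-0.10923484,  0.00317286,  0.01688973]), 'finger_force': 0.0, 'grip_width': 91.6407946399955}
scene [[459.4594794395523, 0.0, 271.4729801965032], [0.0, 459.4594794395523, 210.10759729789208], [0.0, 0.0, 1.0]] [[-0.745, 0.493, -0.45, -45.663], [-0.667, -0.552, 0.5, 673.053], [-0.002, 0.673, 0.74, 1021.65], [0.0, 0.0, 0.0, 1.0]] ['image', 'mtx', 'pose']
top [[489.57437460326105, 0.0, 284.4457542261478], [0.0, 489.57437460326105, 204.80071701526418], [0.0, 0.0, 1.0]] [[-0.054, 0.969, -0.24, 204.948], [-0.999, -0.052, 0.016, 67.996], [0.003, 0.24, 0.971, 1422.05], [0.0, 0.0, 0.0, 1.0]] ['image', 'mtx', 'pose']
```

View pics/scene0.png

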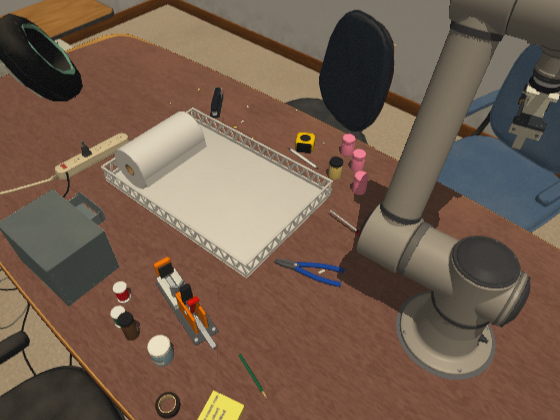

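View pics/top0.png

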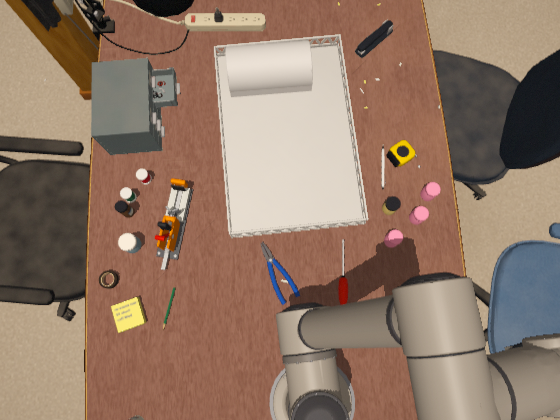

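The scene picture has the tan jar with its black lid at (336,168) and the top picture has it at (392,205). The four pink jars near it are the look-alikes. The brown jar with a black lid at top (123,208) is a bystander. The clamp runs from (168,260) to (180,185) in top. I'll check both in one enlarged composite.

```bash
python3 - <<'E'
import cv2,numpy as np
t=cv2.imread("pics/top0.png");s=cv2.imread("pics/scene0.png")
r=lambda im,x,y,w,h,W,H:cv2.resize(im[y:y+h,x:x+w],(W,H),interpolation=cv2.INTER_CUBIC)
a=r(t,145,170,60,110,324,594)
b=np.vstack([r(t,370,170,80,50,476,297),r(s,150,250,80,100,238,297).repeat(1,1) if 0 else np.hstack([r(s,150,250,70,95,238,297),r(s,310,130,76,95,238,297)])])
cv2.imwrite("pics/crop1.png",np.hstack([a,b]))
E
```

```text
(no output)
```

View pics/crop1.png

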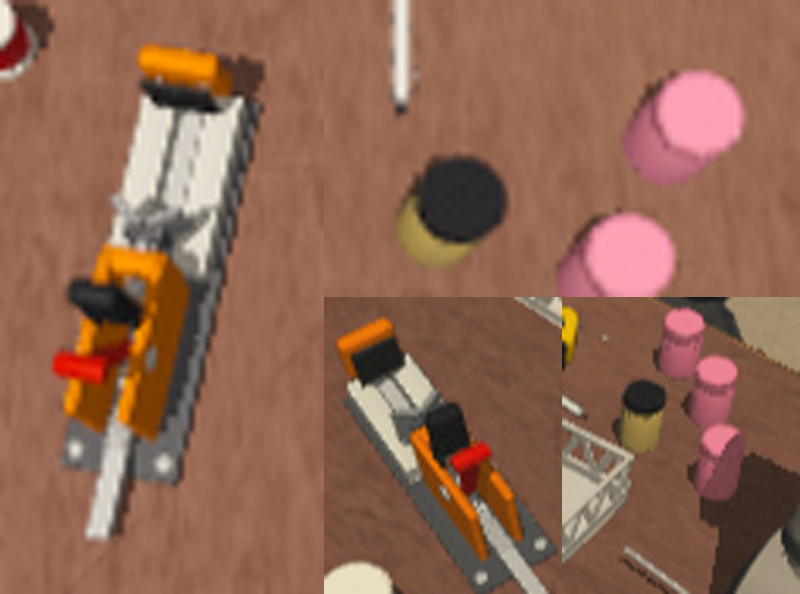

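The crop confirms it: one tan body with a black lid, lid at top (393.2,203.7) and scene (335.9,161.7), and everything near it is pink. For the clamp I can read the base corners, bar end, trigger grip and post top. I'll fit the poses from these.

```bash
cat > h.py <<'E'
import numpy as np,json
from plant import *
from scipy.optimize import least_squares
from scipy.spatial.transform import Rotation as R
def proj(c,P):
    M=np.linalg.inv(c["pose"]); p=(M[:3,:3]@np.atleast_2d(P).T).T+M[:3,3]
    q=np.c_[p[:,0],-p[:,1],-p[:,2]]@c["mtx"].T
    return q[:,:2]/q[:,2:]
def clampw(p,P):
    P=np.atleast_2d(P).astype(float); r=R.from_euler('z',p[2]).as_matrix()
    return P@r.T+[p[0],p[1],0]
E
python3 - <<'E'
from h import *
T=capture("top");S=capture("scene")
f=lambda p:np.r_[(proj(T,p)-[393.2,203.7]).ravel(),(proj(S,p)-[335.9,161.7]).ravel()]
r=least_squares(f,[500,-200,66]);print("lid",r.x,r.fun)
f2=lambda p:f([p[0],p[1],66]);r=least_squares(f2,[500,-200]);print("lid z66",r.x,r.fun)
PT=[[-183,0,22],[-112,32,6],[-112,-32,6],[104,-32,6],[-37,0,134],[-73,0,122]]
uT=[[163.5,268.5],[156.5,255.6],[178,259.4],[192.8,190.4],[164.3,225.6],[161.7,237.8]]
PS=[[-112,32,6],[-112,-32,6],[-37,0,134],[-73,0,122]]
uS=[[195.9,343.1],[217.9,330.9],[186.5,286.8],[193,302.1]]
g=lambda p:np.r_[(proj(T,clampw(p,PT))-uT).ravel(),(proj(S,clampw(p,PS))-uS).ravel()]
r=least_squares(g,[400,300,0],loss='soft_l1',x_scale=[1,1,.01]);print("clamp",r.x,r.fun.round(1))
for n,P in dict(throat=[56,0,26],grip=[-73,0,119],post=[-37,0,122],jaw=[98,0,52]).items(): print(n,clampw(r.x,P).round(1))
E
```

```text
lid [ 528.27831406 -267.34768424   55.84992989] [ 0.07739112  0.13829422 -0.16657257 -0.04656744]
lid z66 [ 524.93652761 -262.70975584] [-0.63512969  0.49581646  0.14157488 -1.27124142]
clamp [ 5.22446919e+02  3.68260992e+02 -2.16958229e-01] [-2.9 13.6  0.1  0.9  0.2  0.6  0.7 -1.2 -1.8 -1.3 -1.1  0.4  0.1  0.8
  1.3 -1.5 -1.5 -1.4  0.5 -2.7]
throat [[577.1 356.2  26. ]]
grip [[451.2 384.  119. ]]
post [[486.3 376.2 122. ]]
jaw [[618.1 347.2  52. ]]
```

```bash
python3 -m inch '[0,0,0,0.047,-0.0156,0,-1, 0,0,0,0.047,-0.0156,0,-1, 0,0,0,0.047,-0.0156,0,-1, 0,0,0,0.047,-0.0156,0,-1, 0,0,0,0.047,-0.0156,0,-1, 0,0,0,0.047,-0.0156,0,-1, 0,0,0,0.047,-0.0156,0,-1, 0,0,0,0.047,-0.0156,0,-1, 0,0,0,0.047,-0.0156,0,-1, 0,0,0,0.047,-0.0156,0,-1]'
python3 -m inch '[0,0,0,0.047,-0.0156,0,-0.3, 0,0,0,0.047,-0.0156,0,-0.3, 0,0,-0.074,0,0,0,-0.3, 0,0,-0.074,0,0,0,-0.3, 0,0,-0.074,0,0,0,-0.3, 0,0,-0.074,0,0,0,-0.3, 0,0,-0.074,0,0,0,-0.3, 0,0,-0.074,0,0,0,-0.3, 0,0,-0.074,0,0,0,-0.3, 0,0,0,0,0,0,-0.3]'
python3 - <<'E'
from h import *
import cv2
c=capture("wrist"); cv2.imwrite("pics/w1.png",c["image"][:,:,::-1]); np.savez("w1.npz",mtx=c["mtx"],pose=c["pose"])
print(c["pose"].round(3).tolist()); print(proj(c,[[526,-264,66],[526,-264,0]]))
E
```

```text
time: 1.03
tool_pos: [457.2, -304.9, 237.7]
tcp_rot: [3.142, 0.0, 0.225]
contact_force: [0.5, -0.8, 0.2]
grip_width: 91.7
finger_force: 0.0
time: 1.87
tool_pos: [523.4, -265.2, 237.4]
tcp_rot: [-3.141, 0.0, 1.006]
contact_force: [0.6, -0.3, 0.8]
grip_width: 59.8
finger_force: 0.0
[[0.845, 0.508, 0.166, 568.423], [-0.535, 0.804, 0.261, -193.816], [-0.001, -0.309, 0.951, 385.044], [0.0, 0.0, 0.0, 1.0]]
[[279.51316205 188.80010334]
 [279.25933618 175.68597331]]
```

View pics/w1.png

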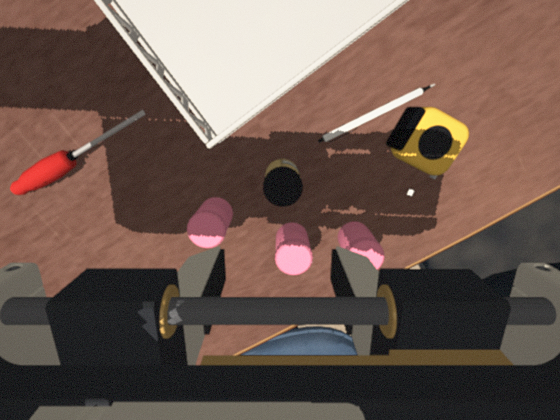

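The wrist view has the tan jar's lid centre at (283,187). The pink lids are at (208,235), (294,261) and (365,255).

```bash
python3 - <<'E'
from h import *
c=np.load("w1.npz")
def at(u,z):
    d=np.linalg.inv(c["mtx"])@[*u,1]; d=c["pose"][:3,:3]@[d[0],-d[1],-d[2]]; o=c["pose"][:3,3]
    return o+d*(z-o[2])/d[2]
o=get_obs(); r=R.from_euler('xyz',o["tcp_rot"]).as_matrix()
for u in [(283,187),(208,235),(294,261),(365,255)]:
    p=at(u,66); print(p.round(1),"tool",(r.T@(p-o["tool_pos"])).round(1))
E
```

```text
[ 530.1 -264.3   66. ] tool [  4.4   5.2 171.5]
[ 431.1 -266.3   66. ] tool [-50.8 -77.1 171.5]
[ 494.8 -344.4   66. ] tool [-82.2  18.8 171.5]
[ 566.5 -380.9   66. ] tool [-74.   98.9 171.4]
```

```bash
python3 -m inch '[0,0,0,0.005,0.0056,0.043,-0.3, 0,0,0,0,0,0.043,-0.3, 0,0,0,0,0,0.043,-0.3, 0,0,0,0,0,0.043,-0.3, 0,0,0,0,0,0.04,-0.3, 0,0,0,0,0,0.025,-0.3, 0,0,0,0,0,0.02,-0.3, 0,0,0,0,0,0,-0.3, 0,0,0,0,0,0,1, 0,0,0,0,0,0,1]'
python3 -m inch '[0,0,0,0,0,0,1, 0,0,0,0,0,0,1, 0,0,0,0,0,0,1, 0,0,0,0,0,0,1]'
```

```text
time: 2.75
tool_pos: [530.1, -264.7, 33.2]
tcp_rot: [3.14, 0.0, 1.0]
contact_force: [0.1, -0.8, 0.8]
grip_width: 50.6
finger_force: 0.0
time: 3.08
tool_pos: [530.3, -264.8, 33.7]
tcp_rot: [3.139, 0.0, 1.001]
contact_force: [-0.0, -0.1, 6.2]
grip_width: 41.7
finger_force: 30.0
```

```bash
python3 -m inch '[0,0,0,0,0,-0.02,1, 0,0,0,0,0,-0.043,1, 0,0,0,0,0,-0.043,1, 0,0,0,0,0,-0.043,1, 0,0,0,0,0,-0.043,1, 0,0,0,0,0,-0.043,1, 0,0,0,0,0,-0.02,1, 0,0,0,0.0431,-0.0243,0,1, 0,0,0,0.0431,-0.0243,0,1, 0,0,0,0.0431,-0.0243,0,1]'
python3 -m inch '[0,0,0,0.0431,-0.0243,0,1, 0,0,0,0.0431,-0.0243,0,1, 0,0,0,0.0431,-0.0243,0,1, 0,0,0,0.0431,-0.0243,0,1, 0,0,0,0.0431,-0.0243,0,1, 0,0,0,0.0431,-0.0243,0,1, 0,0,0,0.0431,-0.0243,0,1, 0,0,0,0.0431,-0.0243,0,1, 0,0,0,0.0431,-0.0243,0,1, 0,0,0,0.0431,-0.0243,0,1]'
python3 -m inch '[0,0,0,0.0431,-0.0243,0,1, 0,0,0.09,0,0,0,1, 0,0,0.08,0,0,0,1, 0,0,0.08,0,0,0,1, 0,0,0.08,0,0,0,1, 0,0,0.08,0,0,0,1, 0,0,0.08,0,0,0,1, 0,0,0.08,0,0,0,1, 0,0,0.08,0,0,0,1, 0,0,0.08,0,0,0,1]'
python3 -m inch '[0,0,0.08,0,0,0,1, 0,0,0,0,0,0,1, 0,0,0,0,0,0,1]'
python3 - <<'E'
from h import *
import cv2
c=capture("wrist"); cv2.imwrite("pics/w2.png",c["image"][:,:,::-1]); np.savez("w2.npz",mtx=c["mtx"],pose=c["pose"])
p=[522.4,368.3,-.217]
print(proj(c,clampw(p,[[56,0,26],[-73,0,119],[100,27,26],[100,-27,26],[98,0,76]])).round(1))
E
```

```text
time: 3.92
tool_pos: [535.7, -144.8, 236.6]
tcp_rot: [3.141, -0.0, 1.0]
contact_force: [1.1, 0.2, -1.7]
grip_width: 41.6
finger_force: 30.0
time: 4.75
tool_pos: [557.5, 251.5, 236.4]
tcp_rot: [3.141, -0.0, 1.002]
contact_force: [0.1, -0.6, -1.3]
grip_width: 41.7
finger_force: 30.0
time: 5.58
tool_pos: [560.0, 288.9, 236.2]
tcp_rot: [3.141, 0.0, -0.089]
contact_force: [-0.2, -0.4, -1.2]
grip_width: 41.4
finger_force: 30.0
time: 5.83
tool_pos: [560.1, 289.0, 236.2]
tcp_rot: [3.141, 0.0, -0.2]
contact_force: [-0.3, 0.2, -0.5]
grip_width: 41.4
finger_force: 30.0
[[218.6 179.3]
 [207.3 324.1]
 [193.  140.7]
 [241.  141.5]
 [207.7 148.5]]
```

View pics/w2.png

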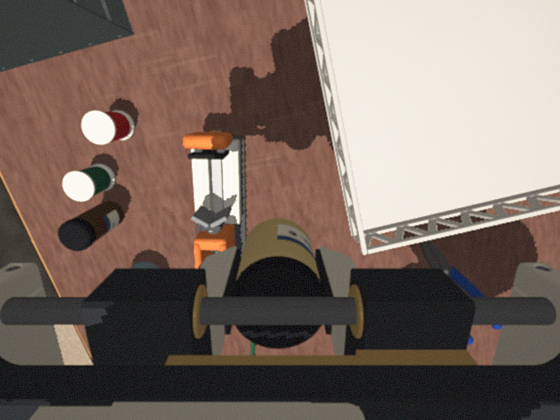

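The clamp is seen from above. The jaw is at (208,142), the bed spans roughly x 193-241 and y 155-225, and the V foot is at (213,215). I'll enlarge it to fix the pose.

```bash
python3 - <<'E'
import cv2
t=cv2.imread("pics/w2.png")[124:272,176:260]
cv2.imwrite("pics/crop2.png",cv2.resize(t,None,fx=4,fy=4,interpolation=cv2.INTER_CUBIC))
E
```

```text
(no output)
```

View pics/crop2.png

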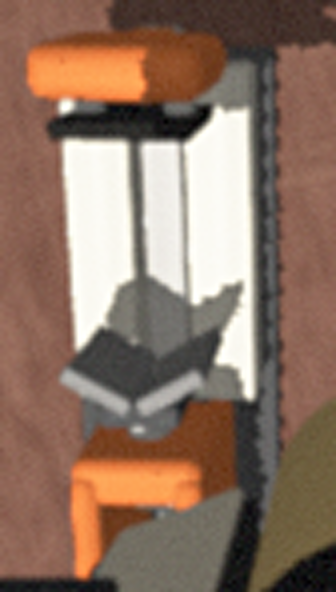

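```bash
python3 - <<'E'
from h import *
c=np.load("w2.npz"); c={k:c[k] for k in c}
print(c["mtx"][0], c["pose"].round(2)[:3].tolist())
P=[[0,-27,26],[100,-27,26],[104,-32,6]]; u=[[239,224],[239.3,138.5],[244.5,136.5]]
L=[[192.5,159],[195.3,210.3]]
def f(v):
    p=v[:3]; a=proj(c,clampw(p,P))-u
    b=proj(c,clampw(p,[[v[3],27,26],[v[4],27,26]]))-L
    return np.r_[a.ravel(),b.ravel()]
r=least_squares(f,[522,368,-.217,75,20],x_scale=[1,1,.01,1,1]); print(r.x.round(3),r.fun.round(1))
p=r.x[:3]
def at(u,z):
    d=np.linalg.inv(c["mtx"])@[*u,1]; d=c["pose"][:3,:3]@[d[0],-d[1],-d[2]]; o=c["pose"][:3,3]
    w=o+d*(z-o[2])/d[2]; q=w-[p[0],p[1],0]; return R.from_euler('z',-p[2]).apply(q)
for n,cr,z in [("V bottom top",(133,405),72),("V left out",(62,378),72),("V right out",(200,375),72),("pad L",(52,130),72),("pad R",(195,128),72)]:
    print(n,at((cr[0]/4+176,cr[1]/4+124),z).round(1))
print("throat",clampw(p,[56,0,26]),"grip",clampw(p,[-73,0,119])); print(get_obs()["tool_pos"],get_obs()["tcp_rot"])
E
```

```text
[311.94795062   0.         277.65130889] [[-0.2, 0.93, 0.3, 642.51], [-0.98, -0.19, -0.06, 272.47], [-0.0, -0.31, 0.95, 383.76]]
[ 5.24887e+02  3.71424e+02 -2.31000e-01  7.71300e+01  1.50820e+01] [ 0.5 -0.7 -0.3  1.8  0.7 -1.3 -0.4  0.  -0.5  0. ]
V bottom top [14.4 -0.  72. ]
V left out [21.5 18.5 72. ]
V right out [ 23.5 -18.1  72. ]
pad L [87.3 17.5 72. ]
pad R [ 88.9 -18.1  72. ]
throat [[579.3998432 358.6054533  26.       ]] grip [[453.82511405 388.13488607 119.        ]]
[560.11853543 288.97169012 236.15504402] [ 3.14150061e+00  5.76840522e-05 -1.99503439e-01]
```

```bash
python3 -m inch '[0,0,0,0.003,-0.0446,0,1, 0,0,0.0207,0.003,-0.0446,0,1, 0,0,0,0,0,0,1, 0,0,0,0,0,0.03,1, 0,0,0,0,0,0.043,1, 0,0,0,0,0,0.043,1, 0,0,0,0,0,0.043,1, 0,0,0,0,0,0.03,1, 0,0,0,0,0,0.015,1, 0,0,0,0,0,0,1]'
```

```text
time: 6.72
tool_pos: [577.7, 357.0, 69.5]
tcp_rot: [3.138, 0.005, -0.232]
contact_force: [-0.3, 0.5, -1.6]
grip_width: 41.4
finger_force: 30.0
```

```bash
python3 -m inch '[0,0,0,0.001,-0.001,0.005,1, 0,0,0,0,0,0.003,1, 0,0,0,0,0,0.002,1, 0,0,0,0,0,0,1]'
python3 - <<'E'
from h import *
import cv2
o=get_obs();print(o["tool_pos"],o["contact_force"])
c=capture("wrist");t=capture("scene");cv2.imwrite("pics/w3.png",np.vstack([c["image"][:,:,::-1][100:400,:],np.hstack([cv2.resize(t["image"][:,:,::-1][230:350,120:260],(350,300)),np.zeros((300,210,3),np.uint8)])]))
E
```

```text
time: 7.05
tool_pos: [580.9, 358.8, 66.1]
tcp_rot: [-3.14, -0.002, -0.234]
contact_force: [-0.5, -0.5, -0.7]
grip_width: 41.6
finger_force: 30.0
[580.87812117 358.79186837  66.07750964] [-0.48593289 -0.47412625 -0.69259624]
```

View pics/w3.png

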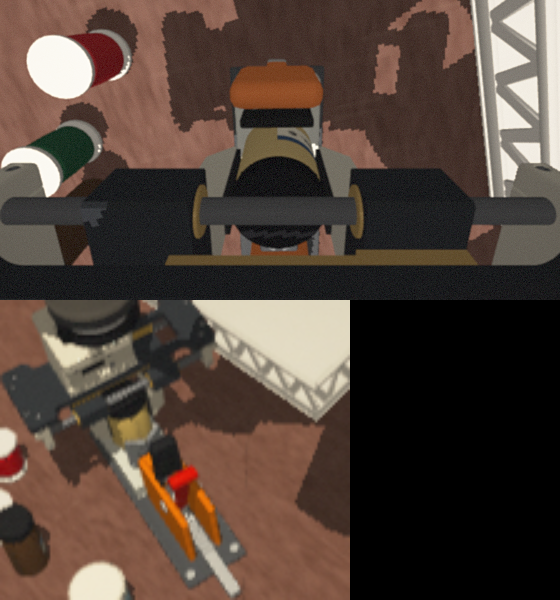

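The jar is centred over the bed between foot and jaw, and its sides are clear. It is still a few mm up, so I'll lower it.

```bash
python3 -m inch '[0,0,0,0,0,0.003,1, 0,0,0,0,0,0.002,1, 0,0,0,0,0,0,1]'
python3 -m inch '[0,0,0,0,0,0.0012,1, 0,0,0,0,0,0,1]'
```

```text
time: 7.4
tool_pos: [580.1, 358.4, 60.5]
tcp_rot: [3.141, 0.0, -0.234]
contact_force: [0.1, -0.6, -0.6]
grip_width: 41.3
finger_force: 30.0
time: 7.57
tool_pos: [580.3, 358.5, 59.8]
tcp_rot: [3.141, 0.0, -0.234]
contact_force: [-1.2, 0.7, -0.4]
grip_width: 41.8
finger_force: 30.0
```

```bash
python3 -m inch '[0,0,0,0,0,0.001,1, 0,0,0,0,0,0,1]'
python3 -m inch '[0,0,0,0,0,0.0007,1, 0,0,0,0,0,0,1]'
```

```text
time: 7.73
tool_pos: [580.4, 358.6, 59.7]
tcp_rot: [-3.141, -0.0, -0.234]
contact_force: [-0.7, -0.9, 4.4]
grip_width: 41.6
finger_force: 30.0
time: 7.9
tool_pos: [580.4, 358.6, 59.7]
tcp_rot: [-3.141, -0.001, -0.234]
contact_force: [-2.6, -0.4, 7.4]
grip_width: 41.9
finger_force: 30.0
```

Bed contact is felt. I'll release, rise and back off.

```bash
python3 -m inch '[0,0,0,0,0,-0.0008,0.3, 0,0,0,0,0,0,-0.2, 0,0,0,0,0,0,-0.5, 0,0,0,0,0,0,-0.5, 0,0,0,0,0,0,-0.5, 0,0,0,0,0,-0.02,-0.5, 0,0,0,0,0,-0.04,-0.5, 0,0,0,0,0,-0.043,-0.5, 0,0,0,0,0,-0.043,-0.5, 0,0,0,0,0,-0.043,-0.5]'
```

```text
time: 8.73
tool_pos: [580.1, 358.4, 211.8]
tcp_rot: [3.141, 0.0, -0.234]
contact_force: [0.3, 0.4, -0.1]
grip_width: 69.3
finger_force: 0.0
```

```bash
python3 -m inch '[0,0,0,-0.041,0,0,1, 0,0,0,-0.041,0,0,1, 0,0,0,-0.041,0,0,1, 0,0,0,-0.041,0,0,1, 0,0,0,-0.041,0,0,1, 0,0,0,0,0,0,1, 0,0,0,0,0,0.04,1, 0,0,0,0,0,0.04,1, 0,0,0,0,0,0.04,1, 0,0,0,0,0,0,1]'
python3 - <<'E'
from h import *
import cv2
t=capture("scene");q=capture("top");z=lambda im,x,y:cv2.resize(im[y:y+110,x:x+75],(375,550),interpolation=cv2.INTER_CUBIC)
cv2.imwrite("pics/c4.png",np.hstack([z(t["image"][:,:,::-1],155,240),z(q["image"][:,:,::-1],135,175)]))
o=get_obs();print(R.from_euler('z',.231).apply(o["tool_pos"]-[524.7,371,0]),o["contact_force"])
E
```

```text
time: 9.57
tool_pos: [418.0, 394.3, 108.5]
tcp_rot: [3.133, 0.007, -0.234]
contact_force: [-1.0, -1.3, -0.7]
grip_width: 6.6
finger_force: 0.0
[-106.91817       0.93346017  114.12882167] [ 0.67624763  0.29879621 -0.20055052]
```

View pics/c4.png

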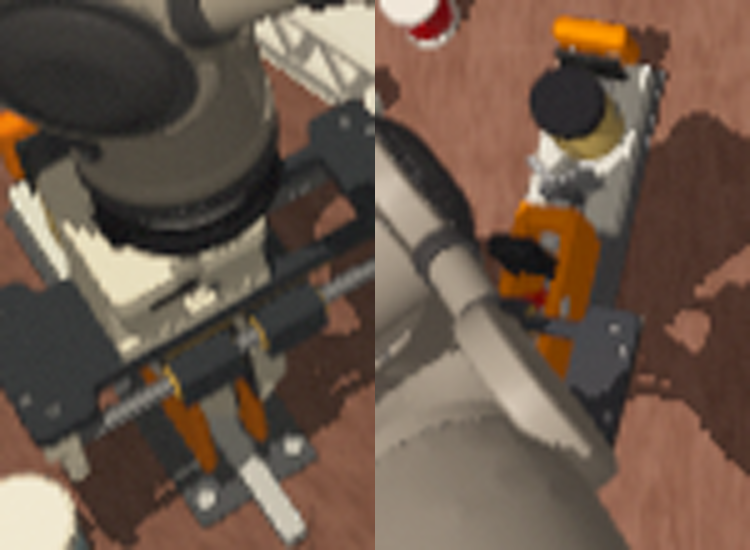

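The jar stands upright on the bed, clear of foot and jaw, and the closed fingers are behind the red trigger. Now I'll feel for the grip.

```bash
python3 -m inch '[0,0,0,0.01,0,0,1, 0,0,0,0.006,0,0,1, 0,0,0,0,0,0,1]'
for i in 1; do python3 -m inch '[0,0,0,0.0025,0,0,1, 0,0,0,0,0,0,1]'; done
python3 -m inch '[0,0,0,0.0025,0,0,1, 0,0,0,0,0,0,1]'
python3 -m inch '[0,0,0,0.0025,0,0,1, 0,0,0,0,0,0,1]'
```

```text
time: 9.92
tool_pos: [435.6, 393.9, 116.4]
tcp_rot: [-3.139, -0.003, -0.235]
contact_force: [-0.3, -0.9, -1.0]
grip_width: 0.2
finger_force: 0.0
time: 10.08
tool_pos: [435.9, 393.2, 115.2]
tcp_rot: [-3.141, -0.001, -0.235]
contact_force: [0.5, -0.2, 0.1]
grip_width: 0.7
finger_force: 0.0
time: 10.25
tool_pos: [436.8, 392.9, 114.8]
tcp_rot: [-3.141, 0.001, -0.234]
contact_force: [-3.4, 1.3, 2.5]
grip_width: 0.5
finger_force: 1.6
time: 10.42
tool_pos: [438.6, 392.5, 114.6]
tcp_rot: [3.142, 0.001, -0.234]
contact_force: [-4.0, 0.7, 4.5]
grip_width: 0.3
finger_force: 2.2
```

```bash
python3 -m inch '[0,0,0,0.002,0,0,1, 0,0,0,0.002,0,0,1, 0,0,0,0.002,0,0,1, 0,0,0,0.002,0,0,1]'
python3 -m inch '[0,0,0,0.002,0,0,1, 0,0,0,0.002,0,0,1, 0,0,0,0.002,0,0,1]'
python3 -m inch '[0,0,0,0.002,0,0,1, 0,0,0,0.002,0,0,1, 0,0,0,0,0,0,1]'
```

```text
time: 10.75
tool_pos: [443.0, 391.4, 114.8]
tcp_rot: [3.141, 0.004, -0.234]
contact_force: [-15.4, 4.6, 11.2]
grip_width: 0.4
finger_force: 8.1
time: 11.0
tool_pos: [446.3, 390.8, 115.3]
tcp_rot: [3.141, 0.006, -0.233]
contact_force: [-17.4, 3.1, 14.1]
grip_width: 0.4
finger_force: 9.1
time: 11.25
tool_pos: [450.0, 390.0, 115.3]
tcp_rot: [3.141, 0.005, -0.233]
contact_force: [-16.4, 3.1, 13.3]
grip_width: 0.5
finger_force: 8.0
```

```bash
python3 -m inch '[0,0,0,0.002,0,0,1, 0,0,0,0.0015,0,0,1, 0,0,0,0,0,0,1]'
python3 -m inch '[0,0,0,-0.007,0,0,1, 0,0,0,-0.01,0,0,1, 0,0,0,-0.01,0,0,1, 0,0,0,0,0,0,1, 0,0,0,0,0,0,1]'
python3 - <<'E'
from h import *
o=get_obs();print(R.from_euler('z',.231).apply(o["tool_pos"]-[524.7,371,0]),o["contact_force"])
E
```

```text
time: 11.5
tool_pos: [452.9, 389.4, 115.3]
tcp_rot: [3.141, 0.005, -0.233]
contact_force: [-15.2, 3.7, 12.2]
grip_width: 0.1
finger_force: 7.7
time: 11.92
tool_pos: [434.7, 393.3, 114.3]
tcp_rot: [3.141, -0.0, -0.234]
contact_force: [-0.1, 0.2, 0.6]
grip_width: 0.7
finger_force: 0.0
[-92.71304293   1.07666644 114.28556489] [-0.13263059  0.18667342  0.5617256 ]
```

```bash
python3 -m inch '[0,0,0,0.003,0,-0.0003,1, 0,0,0,0.0025,0,-0.0004,1, 0,0,0,0.0025,0,-0.0004,1, 0,0,0,0.0025,0,-0.0004,1, 0,0,0,0.0025,0,-0.0004,1, 0,0,0,0.0025,0,-0.0003,1, 0,0,0,0.0025,0,-0.0003,1, 0,0,0,0.0025,0,-0.0002,1, 0,0,0,0.0025,0,-0.0001,1, 0,0,0,0,0,0,1]'
python3 -m inch '[0,0,0,-0.006,0,0.0008,1, 0,0,0,-0.009,0,0.001,1, 0,0,0,-0.008,0,0.001,1, 0,0,0,0,0,0,1, 0,0,0,0,0,0,1]'
python3 - <<'E'
from h import *
import cv2
q=capture("top");cv2.imwrite("pics/t5.png",q["image"][:,:,::-1])
E
```

```text
time: 12.75
tool_pos: [450.0, 389.8, 117.5]
tcp_rot: [3.141, 0.005, -0.234]
contact_force: [-15.9, 4.1, 12.9]
grip_width: 0.4
finger_force: 8.1
time: 13.17
tool_pos: [435.0, 393.2, 114.2]
tcp_rot: [3.141, -0.0, -0.234]
contact_force: [0.4, 0.0, 0.7]
grip_width: 0.5
finger_force: 0.0
```

```bash
cat >> h.py <<'E'
import cv2
def jaw(im):  # BGR top image: orange centroid row of jaw
    c=cv2.cvtColor(im[172:200,165:196],cv2.COLOR_BGR2HSV).astype(int)
    w=((c[...,0]>5)&(c[...,0]<20)&(c[...,1]>190)&(c[...,2]>120)).astype(float)
    ys,xs=np.nonzero(w); return len(ys),round(ys.mean()+172,2),round(xs.mean()+165,2)
E
python3 -m inch '[0,0,0,0.003,0,-0.0003,1, 0,0,0,0.003,0,-0.0004,1, 0,0,0,0.003,0,-0.0004,1, 0,0,0,0.003,0,-0.0004,1, 0,0,0,0.003,0,-0.0004,1, 0,0,0,0.0025,0,-0.0003,1, 0,0,0,0.0025,0,-0.0003,1, 0,0,0,0.0025,0,-0.0002,1, 0,0,0,0.0025,0,-0.0001,1, 0,0,0,0.001,0,0,1]'
python3 -m inch '[0,0,0,0,0,0,1, 0,0,0,-0.007,0,0.0008,1, 0,0,0,-0.01,0,0.001,1, 0,0,0,-0.009,0,0.001,1, 0,0,0,0,0,0,1, 0,0,0,0,0,0,1]'
python3 - <<'E'
from h import *
for i in (0,5): print(jaw(cv2.imread(f"pics/{'top0' if i==0 else 't5'}.png")))
print(jaw(np.ascontiguousarray(capture("top")["image"][:,:,::-1])))
E
```

```text
time: 14.05
tool_pos: [452.0, 389.4, 117.7]
tcp_rot: [3.141, 0.006, -0.234]
contact_force: [-16.4, 3.0, 12.2]
grip_width: 0.3
finger_force: 8.3
time: 14.55
tool_pos: [434.9, 393.2, 114.3]
tcp_rot: [3.141, -0.0, -0.234]
contact_force: [0.6, -0.4, 0.3]
grip_width: 0.2
finger_force: 0.0
(94, np.float64(182.0), np.float64(178.35))
(95, np.float64(185.21), np.float64(177.87))
(96, np.float64(187.39), np.float64(177.21))
```

```bash
python3 -m inch '[0,0,0,0.003,0,-0.0003,1, 0,0,0,0.003,0,-0.0004,1, 0,0,0,0.003,0,-0.0004,1, 0,0,0,0.003,0,-0.0004,1, 0,0,0,0.002,0,-0.0004,1]'
python3 -m inch '[0,0,0,0.002,0,-0.0003,1, 0,0,0,0.002,0,-0.0003,1]'
python3 -m inch '[0,0,0,0.002,0,-0.0002,1, 0,0,0,0.002,0,-0.0001,1]'
python3 -m inch '[0,0,0,0.002,0,-0.0002,1, 0,0,0,0.003,0,-0.0001,1, 0,0,0,0,0,0,1]'
```

```text
time: 15.02
tool_pos: [443.4, 391.3, 116.0]
tcp_rot: [3.141, 0.005, -0.235]
contact_force: [-15.5, 5.2, 8.1]
grip_width: 0.7
finger_force: 8.1
time: 15.18
tool_pos: [445.4, 390.8, 116.6]
tcp_rot: [3.141, 0.007, -0.234]
contact_force: [-17.2, 4.9, 10.4]
grip_width: 0.3
finger_force: 8.9
time: 15.35
tool_pos: [448.4, 390.2, 117.3]
tcp_rot: [3.141, 0.007, -0.234]
contact_force: [-17.7, 3.6, 13.7]
grip_width: 0.6
finger_force: 9.1
time: 15.6
tool_pos: [453.1, 389.2, 117.9]
tcp_rot: [3.141, 0.005, -0.234]
contact_force: [-15.6, 2.3, 12.6]
grip_width: 0.6
finger_force: 7.9
```

```bash
python3 -m inch '[0,0,0,-0.007,0,0.0009,1, 0,0,0,-0.01,0,0.001,1, 0,0,0,-0.01,0,0.001,1, 0,0,0,0,0,0,1, 0,0,0,0,0,0,1]'
python3 - <<'E'
from h import *
print(jaw(np.ascontiguousarray(capture("top")["image"][:,:,::-1])))
E
python3 -m inch '[0,0,0,0.003,0,-0.0003,1, 0,0,0,0.003,0,-0.0004,1, 0,0,0,0.003,0,-0.0004,1, 0,0,0,0.002,0,-0.0004,1]'
python3 -m inch '[0,0,0,0.002,0,-0.0003,1]'
python3 -m inch '[0,0,0,0.0015,0,-0.0003,1]'
```

```text
time: 16.02
tool_pos: [434.8, 393.2, 114.4]
tcp_rot: [3.141, -0.0, -0.234]
contact_force: [0.2, -0.6, 0.2]
grip_width: 0.2
finger_force: 0.0
(94, np.float64(189.36), np.float64(176.87))
time: 16.4
tool_pos: [443.0, 391.4, 116.1]
tcp_rot: [3.142, 0.002, -0.235]
contact_force: [-8.5, 2.5, 5.0]
grip_width: 0.6
finger_force: 4.2
time: 16.48
tool_pos: [443.6, 391.3, 116.2]
tcp_rot: [3.141, 0.003, -0.235]
contact_force: [-11.7, 3.8, 6.2]
grip_width: 0.5
finger_force: 6.2
time: 16.57
tool_pos: [444.0, 391.1, 116.4]
tcp_rot: [3.141, 0.005, -0.235]
contact_force: [-13.2, 4.8, 7.2]
grip_width: 0.7
finger_force: 7.3
```

```bash
python3 -m inch '[0,0,0,0.0015,0,-0.0003,1]'
python3 -m inch '[0,0,0,0.0015,0,-0.0002,1]'
python3 -m inch '[0,0,0,0.0015,0,-0.0002,1]'
python3 -m inch '[0,0,0,0.0015,0,-0.0002,1]'
```

```text
time: 16.65
tool_pos: [444.3, 391.0, 116.5]
tcp_rot: [3.141, 0.006, -0.234]
contact_force: [-14.7, 5.3, 6.2]
grip_width: 0.4
finger_force: 8.1
time: 16.73
tool_pos: [445.1, 390.9, 116.7]
tcp_rot: [3.141, 0.007, -0.234]
contact_force: [-16.8, 4.7, 8.5]
grip_width: 0.3
finger_force: 8.5
time: 16.82
tool_pos: [446.1, 390.7, 116.9]
tcp_rot: [3.14, 0.007, -0.234]
contact_force: [-16.9, 4.8, 8.6]
grip_width: 0.3
finger_force: 8.5
time: 16.9
tool_pos: [447.3, 390.4, 117.2]
tcp_rot: [3.141, 0.007, -0.234]
contact_force: [-15.9, 4.9, 10.2]
grip_width: 0.5
finger_force: 8.8
```

```bash
python3 -m inch '[0,0,0,0.0015,0,-0.0001,1]'
python3 -m inch '[0,0,0,0.0015,0,-0.0001,1]'
python3 -m inch '[0,0,0,0.0015,0,-0.0001,1]'
python3 -m inch '[0,0,0,0.0015,0,0,1]'
python3 -m inch '[0,0,0,0.0015,0,0,1]'
```

```text
time: 16.98
tool_pos: [448.2, 390.2, 117.4]
tcp_rot: [3.141, 0.007, -0.234]
contact_force: [-17.9, 5.2, 11.5]
grip_width: 0.7
finger_force: 9.6
time: 17.07
tool_pos: [449.0, 390.0, 117.6]
tcp_rot: [3.141, 0.008, -0.234]
contact_force: [-20.0, 5.1, 12.2]
grip_width: 0.5
finger_force: 10.3
time: 17.15
tool_pos: [449.9, 389.8, 117.7]
tcp_rot: [3.14, 0.009, -0.234]
contact_force: [-21.1, 5.0, 14.2]
grip_width: 0.6
finger_force: 11.0
time: 17.23
tool_pos: [450.8, 389.7, 117.9]
tcp_rot: [3.14, 0.009, -0.234]
contact_force: [-21.8, 5.6, 15.1]
grip_width: 0.7
finger_force: 11.7
time: 17.32
tool_pos: [451.6, 389.5, 118.0]
tcp_rot: [3.14, 0.01, -0.234]
contact_force: [-23.7, 4.6, 16.0]
grip_width: 0.7
finger_force: 12.4
```

```bash
python3 -m inch '[0,0,0,0.0015,0,0,1]'
python3 -m inch '[0,0,0,0,0,0,1]'
```

```text
time: 17.4
tool_pos: [452.5, 389.3, 118.1]
tcp_rot: [3.14, 0.01, -0.234]
contact_force: [-26.1, 5.2, 17.1]
grip_width: 0.5
finger_force: 13.0
time: 17.48
tool_pos: [452.6, 389.2, 118.2]
tcp_rot: [3.14, 0.01, -0.234]
contact_force: [-24.0, 6.6, 16.1]
grip_width: 0.4
finger_force: 12.3
```

```bash
python3 -m inch '[0,0,0,0.001,0,0,1,0,0,0,0,0,0,1]'
python3 -m inch '[0,0,0,0.0008,0,0,1,0,0,0,0,0,0,1]'
```

```text
time: 17.65
tool_pos: [453.0, 389.2, 118.2]
tcp_rot: [3.14, 0.01, -0.233]
contact_force: [-24.8, 4.9, 16.2]
grip_width: 0.3
finger_force: 12.8
time: 17.82
tool_pos: [453.5, 389.0, 118.3]
tcp_rot: [3.14, 0.01, -0.233]
contact_force: [-25.3, 5.9, 18.4]
grip_width: 0.6
finger_force: 13.2
```

```bash
python3 -m inch '[0,0,0,0.0012,0,0,1,0,0,0,0,0,0,1]'
```

```text
time: 17.98
tool_pos: [454.2, 388.9, 118.4]
tcp_rot: [3.14, 0.011, -0.233]
contact_force: [-27.4, 5.9, 18.5]
grip_width: 0.3
finger_force: 13.6
```

About 28 N at the trigger means roughly 15-17 N on the jar. I'll release gently.

```bash
python3 -m inch '[0,0,0,-0.002,0,0.0002,1, 0,0,0,-0.003,0,0.0004,1, 0,0,0,-0.004,0,0.0004,1, 0,0,0,-0.005,0,0.0006,1, 0,0,0,-0.006,0,0.0006,1, 0,0,0,-0.008,0,0.0006,1, 0,0,0,-0.008,0,0,1, 0,0,0,0,0,0,1, 0,0,0,0,0,0,1]'
python3 - <<'E'
from h import *
q=capture("top")["image"][:,:,::-1];print(jaw(np.ascontiguousarray(q)));cv2.imwrite("pics/t9.png",cv2.resize(q[165:275,135:210],(409,600),interpolation=cv2.INTER_CUBIC))
E
```

```text
time: 18.73
tool_pos: [432.1, 393.9, 114.9]
tcp_rot: [3.141, -0.0, -0.234]
contact_force: [0.4, -0.5, -0.6]
grip_width: 0.2
finger_force: 0.0
(90, np.float64(190.54), np.float64(176.74))
```

View pics/t9.png

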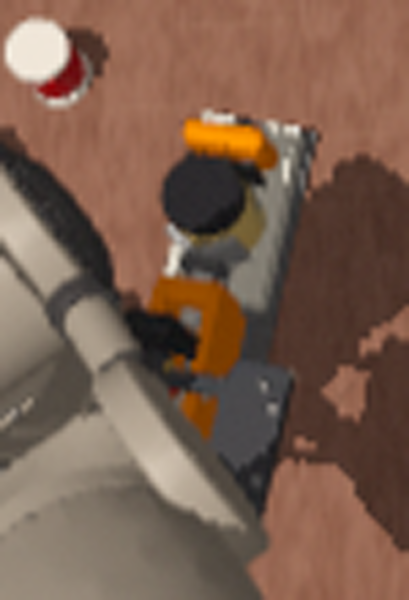

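The jar is upright, seated between pad and V foot. The fingers are 4 mm clear of the sprung-back trigger and no force reads. I'll wait briefly, then hand in.

```bash
python3 -m inch '[0,0,0,-0.005,0,0,1, 0,0,0,0,0,0,1, 0,0,0,0,0,0,1, 0,0,0,0,0,0,1, 0,0,0,0,0,0,1, 0,0,0,0,0,0,1]'; python3 -c "
from plant import *
print(close_job())"
```

```text
time: 19.28
tool_pos: [428.3, 394.8, 114.9]
tcp_rot: [3.142, -0.0, -0.234]
contact_force: [-0.1, -0.0, -0.4]
grip_width: 0.2
finger_force: 0.0
the job is handed in; nothing more can be done
None
```

I handed the job in at 19.3 s: the tan jar stands upright against the V foot, clamped in five trigger squeezes (last to about 28 N at the grip, an estimated 7–13 N left on the jar), with the fingers clear of the trigger; no verdict came back and I could not measure the clamping force directly.

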